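# Open up the book display case

## Robot

A 6-joint arm with a two-finger parallel gripper is mounted at the origin on the work surface. World frame = base frame: x ahead of the robot, y to its left, z up, the work surface at z = 0. Lengths are in m, angles in rad, forces in N, time in s.
With the tool pointing down it reaches from about 0.3 to 0.875 m from the base axis. Payload 4.2 kg.
Tool frame: the origin (TCP) lies at the very end of the fingers, on their centre line; the grasp point (between the pads) lies bot.hold_point_z behind it (bot.hold_point_z is the distance from the TCP to the grasp point, in m); z points along the fingers, y is the direction in which the jaws open and shut (so a half turn about z gives the same grasp; the last joint's range is limited). The gripper opens to 85 mm and grips with 20 to 120 N. Pads are 22 mm wide; open, the fingers measure 114 mm over their backs; the gripper's body (76 mm by 85 mm) begins 54 mm behind the grasp point. The pads swing forward as they close: fully open they stand 13 mm farther back than shut.
Start: joints at [1.115, 0.32, 1.565, -0, 1.257, -0.02], TCP at [0.243, 0.521, 0.231] pointing down, gripper open.
Joint ranges: [-3.11, 3.11], [-0.84, 2.01], [0.21, 2.61], [-1.34, 4.49], [0.05, 2.63], [-2.56, 2.56]. Speed limits (rad/s): [2.57, 2.57, 3.14, 3.14, 3.14, 3.14].

## Interface

Orientations are given as a rotation vector (axis times angle).
In Python, from bench import bot gives the robot as it stands.
- The arm moves only by the tool play_rows, never from a script. Its argument "plan" is a list of rows, each an object with "offset": the shift along the world's x, y, z in mm, a list of three; "turn": the turn, a rotation vector about the world's x, y, z in degrees, a list of three. A call has 1 to 12 rows; each row shifts and turns the commanded pose from where the row before left it; what a row does not reach is not made up. A row lasts 1/12 s, in which the tool goes at most 41.7 mm and 7.16 degrees, less where a joint would pass 70% of its speed; a pose out of reach is approached as far as the arm can. A call is refused whole if a number of a shift passes 41.7 or a number of a turn 7.16, either way. A call with a gripper value outside its range is refused whole. "jaw" is the opening, from 0 (shut) to 1 (fully open), set as the call begins (left out, the last holds). The fingers move at their own pace and stop on an object; "newtons" is the grip in N (left out, the last holds). Time passes only in rows, so rows that do not move let the fingers close. It gives the time, the measured TCP pose, the force and the opening at its end, in the units of the state.
- bot.read_state(): the state, without advancing time (a new reading comes with each control period).
- bot.get_image(name): name is "side" or "top"; returns (picture, depth): 420x560x3 uint8, red, green, blue; 420x560 float32, m along the optical axis (not along the pixel's ray), 0 where there is no reading.
- bot.camera_params(name): a dict with "fx", "fy", "cx", "cy" (pixels), "world_from_camera" (4x4, takes a point from camera to world coordinates). Camera axes: x right, y up, looking along -z (the intrinsics and any distortion apply to the point x, -y, -z); pixel columns grow to the right and rows downward; lengths in m; the calibration is good to about 2 mm. A picture is of the moment at which its call begins. camera_params takes no time and is no camera call.
- bot.close_job(): hands the job in, once; it reports no verdict.
The state is a dict: "time": time; "qpos": joint angles; "dq": joint speeds; "tau": joint torques, N m; "eef_pos": TCP position; "eef_rot": TCP orientation; "force": force on the tool from outside, world axes, zero at the start; "moment": the same for the moment, N m; "width": finger opening in m.
Only numpy, scipy, OpenCV 4.12 (cv2) and the standard library are available. Lean on these libraries where they do the work, as an engineer would, in place of code of your own. Each camera call takes 0.05 s, during which the arm holds its last target.

## Task

Open the two-door book display case on the stall so that visitors can reach the books. First swing wide open the leaf that carries the cover strip (it is held by a spring latch, so pull it firmly); only then swing the overlapped leaf wide open too, do not force it before. Leave both leaves standing nearly square to the case, and leave the book lying on top of the case where it is.

Things in the scene. Friction and masses are not known exactly. Their poses are not given: they have to be found in the camera images.
- case: Fixed wooden display case, glass roof, two glazed upright doors; 220 deep (x), 400 wide (y), 204 high. Origin: centre of its underside. The doors are at its own -x front, towards the robot; own y is to the robot's left. Leaves: 194 wide, 14 thick, 20 to 198 above the table, meeting at y 0. Cover strip: 44 wide, 8 thick, on the latched leaf's front along the meeting line, 8 taller than the leaves.
- latched_leaf (a joint): Angle (rad) of the leaf with the cover strip, on the case's +y side; vertical hinge at x -118, y +195 in the case's frame. 0 shut; grows as it swings out to the front (clockwise from above), stop at 1.75. A spring latch holds it until the bar is pulled with about 12 N, and is clear by 0.1 rad; then it turns freely (about 0.5 N at the bar) and stays where it is left.
- lapped_leaf (a joint): Angle (rad) of the overlapped leaf, without strip, on the case's -y side; vertical hinge at x -118, y -195 in the case's frame. 0 shut; grows as it swings out to the front (counter-clockwise from above), stop at 1.75. No latch of its own, but the other leaf's strip covers its edge and holds it shut until that leaf is open (a hard pull drags both). Turns freely, stays where it is left.
- latched_pull (a point): Grip point on the axis of the latched leaf's upright round steel pull bar, 12 thick, 38 off the leaf's face and 135 from the hinge along the leaf. The bar runs from 80 to 232 above the table: its top 34 stand above the leaf, to be pinched from above. This point is 210 above the table, 22 below the bar's top; the upper bracket is 40 below this point.
- lapped_pull (a point): The same point on the same bar of the overlapped leaf, a mirror image of the other.
- flat_book: Bystander: loose hardback lying flat on the case's glass roof, 140 x 200 x 32. Origin: centre of its underside.

How it is judged:
By the outcome, as a careful person would: the job done as asked, in the order asked, and still so for the second after the job is handed in, with the robot touching nothing.
It also fails if it takes over 58 s, if anything falls off the work surface, if the arm or the gripper's body presses on something with over 40 N, if the wrist force passes 120 N, or if a joint passes its speed limit or range.

## Working session

There is one attempt and no reset: what is moved stays moved. The work goes in short steps, Python scripts to look and compute and a tool call to move; the robot and the scene stay as the last step left them, time stands still between calls to the robot, and variables do not carry over. Pictures are saved under pics/ and viewed, and the job is handed in when it is done.

Besides the shell and the picture viewer there is one more tool, called as name(argument=value, ...) on one line, values as JSON. play_rows: Moves the arm, as the interface text tells. Its arguments: {"type":"object","properties":{"plan":{"type":"array"},"jaw":{"type":"number"},"newtons":{"type":"number"}},"required":["plan"]}

```bash
ls; mkdir -p pics; python3 - <<'E'
from bench import bot
import cv2
import numpy as np
print(bot.read_state(), bot.hold_point_z)
for n in ("side","top"):
    p,d=bot.get_image(n); cv2.imwrite(f"pics/{n}0.png",p[:,:,::-1]); np.savez(f"pics/{n}0.npz",p=p,d=d)
    c=bot.camera_params(n); print(n,c)
E
```

```text
pics
{'time': 0.0, 'qpos': array([ 1.11498843e+00,  3.20281438e-01,  1.56569620e+00, -7.03781186e-06,
        1.25740413e+00, -1.99989814e-02]), 'dq': array([ 2.11978853e-05,  1.40496361e-03,  1.17912074e-04,  5.74330646e-04,
       -9.46136585e-05, -3.80054832e-04]), 'tau': array([ 4.03538652e-04, -4.15519917e+01, -2.34164572e+01,  6.67498875e-05,
        8.22332629e-03,  6.21293523e-07]), 'eef_pos': array([0.24251817, 0.52081471, 0.23048161]), 'eef_rot': array([-6.79069078e-01, -3.06689647e+00,  2.73329781e-03]), 'force': array([-0.57198683, -0.54045116, -0.73345632]), 'moment': array([-0.02441711,  0.00804282,  0.0214362 ]), 'width': 0.08563710466518158} 0.0187
side {'fx': 407.4684596820962, 'fy': 407.4684596820962, 'cx': 285.8675465498545, 'cy': 204.49278313955224, 'world_from_camera': array([[ 7.13730089e-01,  4.00504939e-01, -5.74617398e-01,
         2.05493552e-01],
       [-7.00420803e-01,  4.08399571e-01, -5.85337928e-01,
        -4.74112174e-01],
       [ 2.42767874e-04,  8.20247270e-01,  5.72009053e-01,
         6.31981998e-01],
       [ 0.00000000e+00,  0.00000000e+00,  0.00000000e+00,
         1.00000000e+00]])}
top {'fx': 386.1856078468997, 'fy': 386.1856078468997, 'cx': 279.954736803675, 'cy': 213.48404094549136, 'world_from_camera': array([[ 9.20015905e-03,  9.94057372e-01, -1.08467959e-01,
         6.21321266e-01],
       [-9.99955941e-01,  9.34802319e-03,  8.54793176e-04,
        -5.06329824e-03],
       [ 1.86367446e-03,  1.08455316e-01,  9.94099578e-01,
         9.05177514e-01],
       [ 0.00000000e+00,  0.00000000e+00,  0.00000000e+00,
         1.00000000e+00]])}
```

View pics/side0.png

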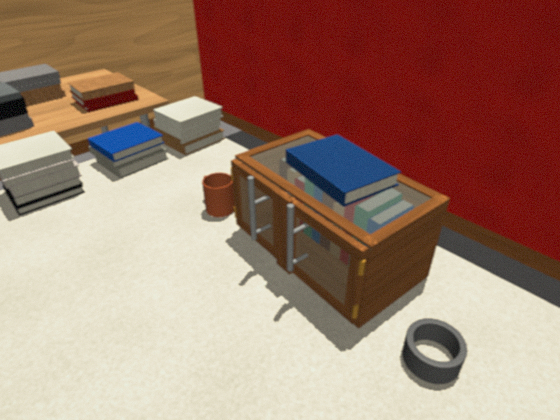

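View pics/top0.png

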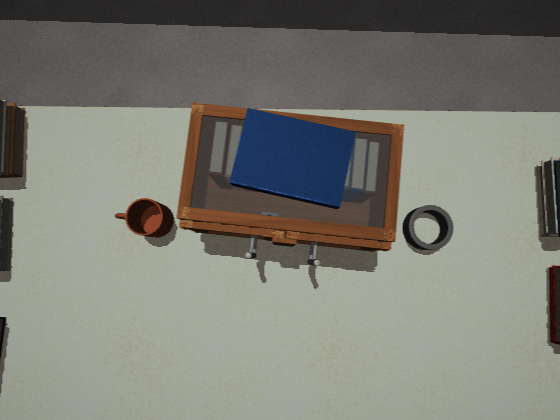

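```bash
cat > h.py <<'E'
import numpy as np, cv2
from bench import bot
def pts(n,d):
    c=bot.camera_params(n); v,u=np.mgrid[0:420,0:560]
    P=np.stack([(u-c['cx'])/c['fx']*d,-(v-c['cy'])/c['fy']*d,-d],-1)
    T=c['world_from_camera']; return P@T[:3,:3].T+T[:3,3]
def ray(n,u,v,z):
    c=bot.camera_params(n);T=c['world_from_camera']
    r=T[:3,:3]@np.array([(u-c['cx'])/c['fx'],-(v-c['cy'])/c['fy'],-1]);o=T[:3,3]
    return o+r*(z-o[2])/r[2]
def proj(n,p):
    c=bot.camera_params(n);T=c['world_from_camera'];q=T[:3,:3].T@(np.array(p)-T[:3,3])
    return c['cx']+c['fx']*q[0]/-q[2], c['cy']-c['fy']*q[1]/-q[2]
def grab(tag,names=("side","top")):
    for n in names:
        p,d=bot.get_image(n); cv2.imwrite(f"pics/{n}{tag}.png",p[:,:,::-1]); np.savez(f"pics/{n}{tag}.npz",p=p,d=d)
E
python3 - <<'E'
from h import *
f=np.load('pics/top0.npz');W=pts('top',f['d']);z=W[...,2];p=f['p'].astype(int)
brown=(p[...,0]>p[...,2]+40)&(z>0.17)&(z<0.225)
m=np.zeros_like(z,np.uint8);m[brown]=255
n,l,s,c=cv2.connectedComponentsWithStats(m);print([tuple(a) for a in s if a[4]>20])
top=brown&(abs(z-0.204)<0.006)
P=W[top][:,:2]
print('rect',cv2.minAreaRect((P*1000).astype(np.float32)), np.median(W[top][:,2]))
bars=(z>0.2)&(abs(p.max(-1)-p.min(-1))<30)&(W[...,0]<0.52)
m=bars.astype(np.uint8);n,l,s,c=cv2.connectedComponentsWithStats(m)
for i in range(1,n):
    if s[i,4]>4: print(s[i],c[i],W[l==i].mean(0),W[l==i][:,2].max())
# colour
for n_,box in(('top',(140,190,440,300)),('side',(220,150,420,330))):
    im=cv2.imread(f'pics/{n_}0.png')[box[1]:box[3],box[0]:box[2]];im=cv2.resize(im,None,fx=2.6,fy=2.6,interpolation=cv2.INTER_CUBIC);cv2.imwrite(f'pics/z{n_}0.png',im)
# mug & ring
for nm,(a,b,c_,d_) in dict(mug=(120,190,178,245),ring=(400,200,460,260)).items():
    Q=W[b:d_,a:c_].reshape(-1,3);q=p[b:d_,a:c_].reshape(-1,3);
    Q=Q[(Q[:,2]>0.015)&(Q[:,2]<.15)];print(nm,Q.min(0),Q.max(0))
book=(p[...,2]>p[...,0]+40)&(z>0.22);print('book',cv2.minAreaRect((W[book][:,:2]*1000).astype(np.float32)),np.median(z[book]))
E
```

```text
[(np.int32(0), np.int32(0), np.int32(560), np.int32(420), np.int32(226918)), (np.int32(177), np.int32(103), np.int32(227), np.int32(148), np.int32(8279))]
rect ((766.7066040039062, -24.3768310546875), (400.1706237792969, 244.79562377929688), 84.39892578125) 0.20435228741097422
mug [0.66164955 0.24343182 0.01518294] [0.74071232 0.35314404 0.09531485]
ring [ 0.63895809 -0.39037899  0.01501207] [ 0.73746537 -0.28947192  0.05233132]
book ((745.3352661132812, -15.635238647460938), (199.455810546875, 246.72315979003906), 77.49667358398438) 0.23256649244206606
```

View pics/ztop0.png

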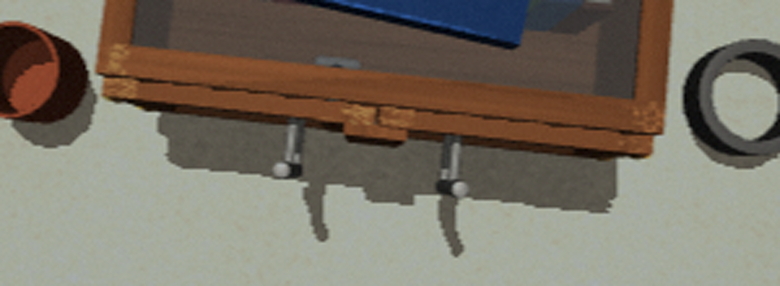

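View pics/zside0.png

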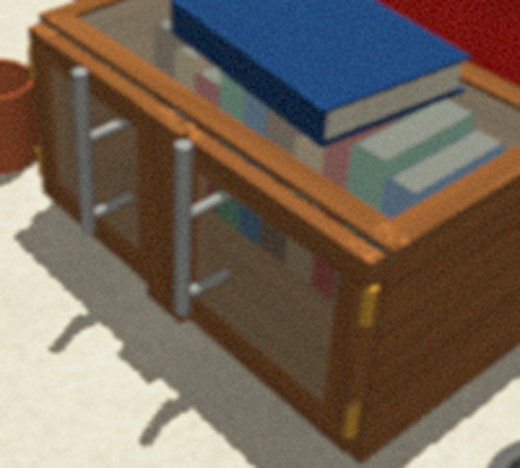

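```bash
python3 - <<'E'
from h import *
A=ray('top',250.4,255.2,.232);B=ray('top',316.5,261.9,.232)
# side view tops: zoom (79,70),(183,144) 
for z in(.232,):
    A2=ray('side',220+79/2.6,150+70/2.6,z);B2=ray('side',220+183/2.6,150+144/2.6,z)
for a,b in((A,B),(A2,B2)):
    d=a-b;print(a,b,np.linalg.norm(d),np.degrees(np.arctan2(-d[0],d[1])))
# frame edges: front roof/back corners
f=np.load('pics/top0.npz');W=pts('top',f['d']);z=W[...,2];p=f['p'].astype(int)
# back edge line fit of brown top
top=(p[...,0]>p[...,2]+40)&(abs(z-.204)<.006)
xs=[];
for u in range(205,395,5):
    v=np.where(top[:,u])[0].min(); xs.append(ray('top',u,v-.5,.204)[:2])
xs=np.array(xs);k=np.polyfit(xs[:,1],xs[:,0],1);print('back edge',k,np.degrees(np.arctan(k[0])))
for v in (130,160,190):
    u=np.where(top[v])[0]; print(ray('top',u.min()-.5,v,.204),ray('top',u.max()+.5,v,.204))
E
```

```text
[0.62157911 0.04489978 0.232     ] [ 0.61110785 -0.0696429   0.232     ] 0.11502030678297456 -5.223348022726763
[0.62331052 0.04777969 0.232     ] [ 0.61094852 -0.07212416  0.232     ] 0.12053942626411601 -5.8863548757322075
back edge [0.01893394 0.87810168] 1.0847051880865528
[0.853229   0.16676324 0.204     ] [ 0.85716092 -0.23357613  0.204     ]
[0.79588481 0.1721761  0.204     ] [ 0.79975818 -0.22841576  0.204     ]
[0.73950339 0.17933319 0.204     ] [ 0.74333662 -0.2233436   0.204     ]
```

play_rows(plan=[{"offset": [0,0,30],"turn": [0,0,0]},{"offset": [0,0,30],"turn": [0,0,0]},{"offset": [20,-25,0],"turn": [0,0,2]},{"offset": [24,-30,0],"turn": [0,0,2]},{"offset": [24,-30,0],"turn": [0,0,2]},{"offset": [24,-30,0],"turn": [0,0,2]},{"offset": [24,-30,0],"turn": [0,0,2]},{"offset": [24,-30,0],"turn": [0,0,2]},{"offset": [24,-30,0],"turn": [0,0,2]},{"offset": [24,-30,0],"turn": [0,0,2]},{"offset": [24,-30,0],"turn": [0,0,2]},{"offset": [24,-30,0],"turn": [0,0,1.3]}], jaw=1)

```text
time: 1.1
eef_pos: [0.4794, 0.2245, 0.2911]
eef_rot: [-0.153, -3.137, 0.0]
force: [0.6, 0.5, 0.2]
width: 0.0852
```

play_rows(plan=[{"offset": [24,-30,0],"turn": [0,0,0]},{"offset": [24,-30,0],"turn": [0,0,0]},{"offset": [24,-30,0],"turn": [0,0,0]},{"offset": [24,-30,0],"turn": [0,0,0]},{"offset": [24,-30,0],"turn": [0,0,0]},{"offset": [24,-28,0],"turn": [0,0,0]},{"offset": [0,0,0],"turn": [0,0,0]},{"offset": [0,0,0],"turn": [0,0,0]},{"offset": [0,0,0],"turn": [0,0,0]}])

```text
time: 1.85
eef_pos: [0.6222, 0.0485, 0.2907]
eef_rot: [-0.156, -3.136, -0.001]
force: [0.3, 0.1, -0.1]
width: 0.0855
```

play_rows(plan=[{"offset": [0,-1,-25],"turn": [0,0,0]},{"offset": [0,0,-20],"turn": [0,0,0]},{"offset": [0,0,0],"turn": [0,0,0]}])

```text
time: 2.1
eef_pos: [0.6195, 0.0486, 0.2424]
eef_rot: [-0.152, -3.129, 0.001]
force: [-0.0, 0.1, -1.5]
width: 0.0857
```

```bash
python3 - <<'E'
from h import *
grab('1')
for n,b in(('top',(180,180,380,320)),('side',(180,80,380,300))):
    im=cv2.imread(f'pics/{n}1.png')[b[1]:b[3],b[0]:b[2]];cv2.imwrite(f'pics/z{n}1.png',cv2.resize(im,None,fx=2.7,fy=2.7,interpolation=cv2.INTER_CUBIC))
E
```

```text
(no output)
```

View pics/zside1.png

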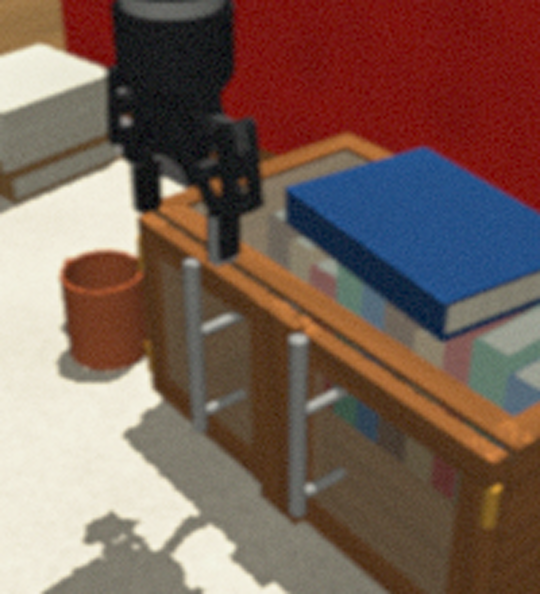

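View pics/ztop1.png

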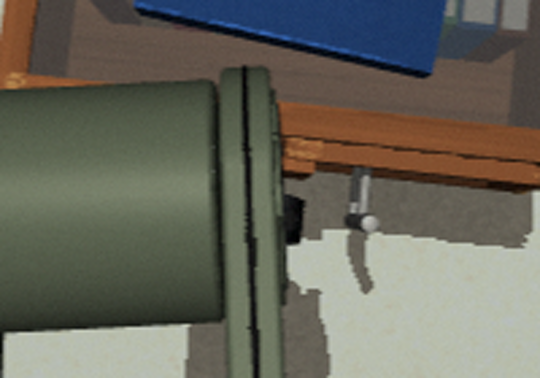

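play_rows(plan=[{"offset": [0,-1,-20],"turn": [0,0,0]},{"offset": [0,0,-20],"turn": [0,0,0]},{"offset": [0,0,-12],"turn": [0,0,0]},{"offset": [0,0,0],"turn": [0,0,0]},{"offset": [0,0,0],"turn": [0,0,0]}])

```text
time: 2.62
eef_pos: [0.6231, 0.0468, 0.1957]
eef_rot: [0.154, 3.136, 0.001]
force: [0.2, -1.2, -1.3]
width: 0.0847
```

```bash
python3 - <<'E'
from h import *
s=bot.read_state();print(s['eef_pos'],s['qpos'],s['force'])
grab('2',('side',))
for n,b in(('side',(180,80,380,300)),):
    im=cv2.imread(f'pics/{n}2.png')[b[1]:b[3],b[0]:b[2]];cv2.imwrite(f'pics/z{n}2.png',cv2.resize(im,None,fx=2.7,fy=2.7,interpolation=cv2.INTER_CUBIC))
E
```

```text
[0.62310663 0.04684979 0.19565042] [ 5.65435145e-02  4.19850273e-01  1.50118503e+00  2.04292199e-04
  1.21902056e+00 -1.41611278e+00] [ 0.18603914 -1.21881226 -1.27000036]
```

View pics/zside2.png

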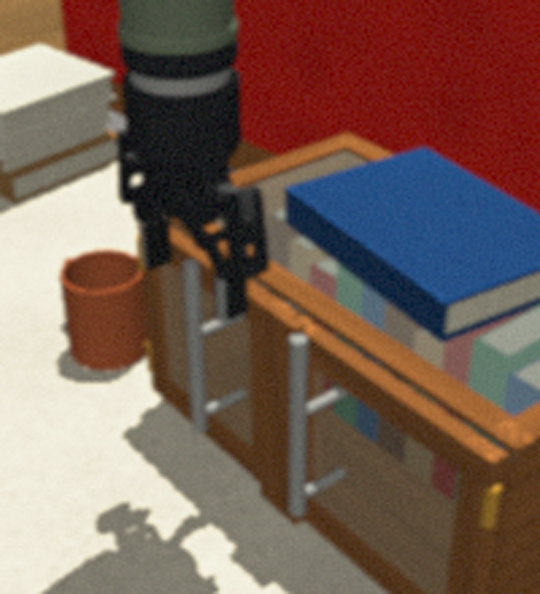

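play_rows(plan=[{"offset": [0,0,0],"turn": [0,0,0]},{"offset": [0,0,0],"turn": [0,0,0]},{"offset": [0,0,0],"turn": [0,0,0]},{"offset": [0,0,0],"turn": [0,0,0]},{"offset": [0,0,0],"turn": [0,0,0]},{"offset": [0,0,0],"turn": [0,0,0]},{"offset": [0,0,0],"turn": [0,0,0]},{"offset": [0,0,0],"turn": [0,0,0]}], jaw=0, newtons=70)

```text
time: 3.33
eef_pos: [0.6231, 0.0486, 0.1947]
eef_rot: [0.156, 3.137, 0.007]
force: [0.1, 6.1, 1.5]
width: 0.0102
```

```bash
python3 - <<'E'
from h import *
c=np.array([.779,-.0285]);
ps=np.radians(-5.7);xc=np.array([np.cos(ps),np.sin(ps)]);yc=np.array([-xc[1],xc[0]])
def bar(side,th):
    H=c-.118*xc+side*.195*yc
    a=-side*th  # side +1: clockwise
    R=np.array([[np.cos(a),-np.sin(a)],[np.sin(a),np.cos(a)]])
    return H+R@(-side*.135*yc-.045*xc)
for s in(1,-1):
    prev=None
    for d in range(0,96,6):
        b=bar(s,np.radians(d))*1000
        print(s,d,b.round(1),None if prev is None else (b-prev).round(1));prev=b
s=bot.read_state();print(s['eef_pos'],s['width'],s['force'])
E
```

```text
1 0 [622.8  47.4] None
1 6 [609.5  54.2] [-13.3   6.8]
1 12 [597.   62.3] [-12.5   8.1]
1 18 [585.5  71.7] [-11.6   9.4]
1 24 [575.   82.3] [-10.5  10.6]
1 30 [565.6  93.9] [-9.3 11.6]
1 36 [557.5 106.4] [-8.1 12.5]
1 42 [550.8 119.7] [-6.7 13.3]
1 48 [545.5 133.6] [-5.3 13.9]
1 54 [541.7 148. ] [-3.8 14.4]
1 60 [539.4 162.7] [-2.3 14.7]
1 66 [538.6 177.6] [-0.7 14.9]
1 72 [539.5 192.5] [ 0.8 14.9]
1 78 [541.8 207.2] [ 2.4 14.7]
1 84 [545.7 221.5] [ 3.9 14.4]
1 90 [551.1 235.4] [ 5.4 13.9]
-1 0 [610.8 -72. ] None
-1 6 [596.5 -76.1] [-14.3  -4. ]
-1 12 [582.7 -81.6] [-13.8  -5.5]
-1 18 [569.5 -88.5] [-13.2  -6.9]
-1 24 [557.1 -96.8] [-12.4  -8.3]
-1 30 [ 545.6 -106.3] [-11.5  -9.5]
-1 36 [ 535.3 -117. ] [-10.4 -10.7]
-1 42 [ 526.  -128.7] [ -9.2 -11.7]
-1 48 [ 518.1 -141.3] [ -8.  -12.6]
-1 54 [ 511.5 -154.6] [ -6.6 -13.4]
-1 60 [ 506.3 -168.6] [ -5.2 -14. ]
-1 66 [ 502.7 -183. ] [ -3.7 -14.4]
-1 72 [ 500.5 -197.8] [ -2.1 -14.7]
-1 78 [ 499.9 -212.6] [ -0.6 -14.9]
-1 84 [ 500.9 -227.5] [  1.  -14.9]
-1 90 [ 503.4 -242.2] [  2.5 -14.7]
[0.62305265 0.0485922  0.19471299] 0.010214028915269966 [0.11285585 6.11591166 1.51866514]
```

play_rows(plan=[{"offset": [-7,5,0],"turn": [0,0,-3]},{"offset": [-6.6,3.5,0],"turn": [0,0,-3]},{"offset": [-6.4,4,0],"turn": [0,0,-3]},{"offset": [-6.1,4.1,0],"turn": [0,0,-3]},{"offset": [-6,4.6,0],"turn": [0,0,-3]},{"offset": [-5.6,4.8,0],"turn": [0,0,-3]},{"offset": [0,0,0],"turn": [0,0,0]},{"offset": [0,0,0],"turn": [0,0,0]}])

```text
time: 4.0
eef_pos: [0.5857, 0.073, 0.1947]
eef_rot: [0.641, 3.074, 0.002]
force: [1.6, 2.5, 1.0]
width: 0.0102
```

```bash
python3 - <<'E'
from h import *
s=bot.read_state();print(s['eef_pos'],s['width'],s['force'],s['moment'])
grab('3')
E
```

```text
[0.58572992 0.07295512 0.19474846] 0.010223674080038634 [1.55043838 2.49191865 1.00310809] [ 0.38028615 -0.24044559  0.02807584]
```

View pics/side3.png

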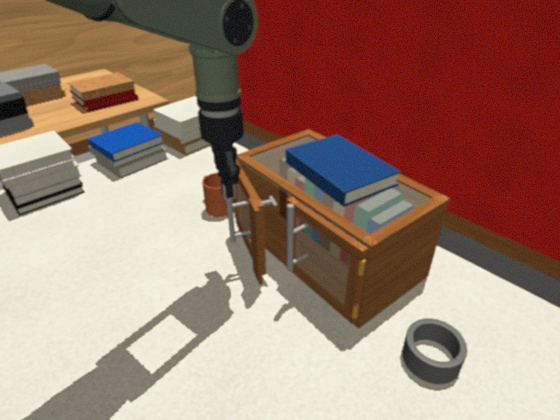

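play_rows(plan=[{"offset": [-10.5,10.6,0],"turn": [0,0,-6]},{"offset": [-9.3,11.6,0],"turn": [0,0,-6]},{"offset": [-8.1,12.5,0],"turn": [0,0,-6]},{"offset": [-6.7,13.3,0],"turn": [0,0,-6]},{"offset": [-5.3,13.9,0],"turn": [0,0,-6]},{"offset": [-3.8,14.4,0],"turn": [0,0,-6]},{"offset": [-2.3,14.7,0],"turn": [0,0,-6]},{"offset": [-0.7,14.9,0],"turn": [0,0,-6]},{"offset": [0.8,14.9,0],"turn": [0,0,-6]},{"offset": [0,0,0],"turn": [0,0,0]}])

```text
time: 4.93
eef_pos: [0.5398, 0.1945, 0.1947]
eef_rot: [1.97, 2.447, 0.001]
force: [0.6, 0.2, 3.8]
width: 0.01
```

play_rows(plan=[{"offset": [1.2,7.5,0],"turn": [0,0,-3]},{"offset": [1.2,7.2,0],"turn": [0,0,-3]},{"offset": [2,7.2,0],"turn": [0,0,-3]},{"offset": [2,7.2,0],"turn": [0,0,-3]},{"offset": [2.6,7,0],"turn": [0,0,-3]},{"offset": [2.2,5.7,0],"turn": [0,0,-2.5]},{"offset": [0,0,0],"turn": [0,0,0]},{"offset": [0,0,0],"turn": [0,0,0]}])

```text
time: 5.6
eef_pos: [0.5503, 0.2344, 0.1947]
eef_rot: [-2.316, -2.122, 0.001]
force: [-1.4, 1.8, 4.5]
width: 0.0106
```

```bash
python3 - <<'E'
from h import *
s=bot.read_state();print(s['eef_pos'],s['width'],s['force'],s['moment'],s['qpos'])
grab('4')
E
```

```text
[0.55025677 0.23438648 0.19470214] 0.010557561700184811 [-1.35706842  1.77558935  4.4808922 ] [0.34212676 0.27800754 0.09615995] [ 3.83495439e-01  3.80200019e-01  1.56732158e+00 -8.51903797e-05
  1.19445193e+00  4.71023884e-01]
```

View pics/side4.png

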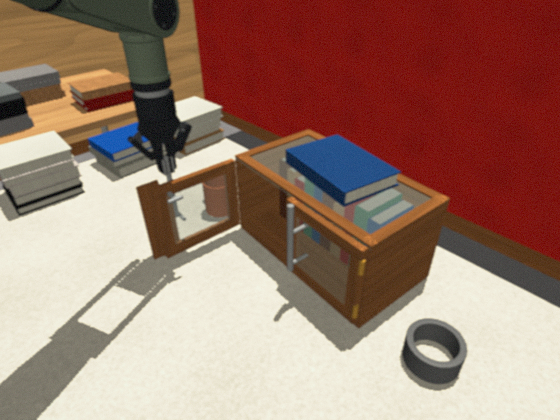

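View pics/top4.png

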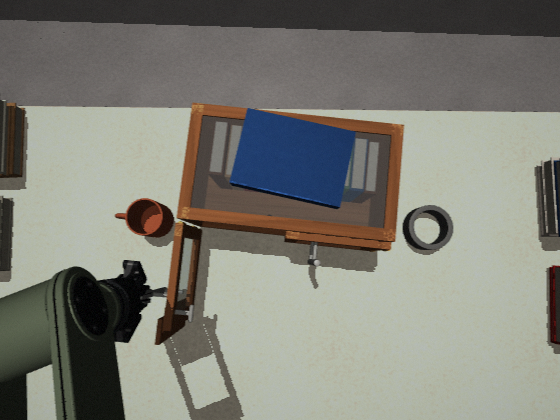

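play_rows(plan=[{"offset": [0,0,0],"turn": [0,0,0]},{"offset": [0,0,0],"turn": [0,0,0]},{"offset": [0,0,0],"turn": [0,0,0]},{"offset": [0,0,0],"turn": [0,0,0]},{"offset": [0,0,0],"turn": [0,0,0]},{"offset": [0,0,0],"turn": [0,0,0]}], jaw=0.7)

```text
time: 6.2
eef_pos: [0.5503, 0.2347, 0.1941]
eef_rot: [2.319, 2.119, -0.001]
force: [-0.3, -0.1, 0.5]
width: 0.0598
```

play_rows(plan=[{"offset": [0,0,10],"turn": [0,0,0]},{"offset": [0,0,20],"turn": [0,0,0]},{"offset": [0,0,30],"turn": [0,0,0]},{"offset": [0,0,30],"turn": [0,0,0]},{"offset": [0,0,5],"turn": [0,0,0]},{"offset": [0,0,0],"turn": [0,0,0]}])

```text
time: 6.7
eef_pos: [0.5515, 0.2353, 0.2929]
eef_rot: [2.317, 2.117, 0.01]
force: [0.3, 0.5, -0.5]
width: 0.06
```

```bash
python3 - <<'E'
from h import *
s=bot.read_state();print(s['eef_pos'],s['width'],s['force'],s['eef_rot'])
r=s['eef_rot'];print('jaw',np.degrees(2*np.arctan2(r[1],r[0]))-90)
grab('5')
f=np.load('pics/top5.npz');W=pts('top',f['d']);z=W[...,2];p=f['p'].astype(int)
m=(p[...,0]>p[...,2]+40)&(abs(z-.198)<.006)&(W[...,0]<.64)&(W[...,1]>.12)&(W[...,1]<.26)
P=W[m][:,:2]*1000;print(len(P),P.min(0),P.max(0))
v=cv2.fitLine(P.astype(np.float32),cv2.DIST_HUBER,0,.01,.01).ravel();print(v,np.degrees(np.arctan(v[1]/v[0])))
E
```

```text
[0.55147757 0.23533209 0.29286203] 0.05999320385650021 [ 0.26426129  0.54944585 -0.48825751] [2.31740928 2.1174193  0.00986991]
jaw -5.164043391274802
539 [492.99193648 176.03708538] [638.89877794 198.77407868]
[ 9.9747854e-01 -7.0968688e-02  5.7844006e+02  1.8697206e+02] -4.0696273
```

View pics/top5.png

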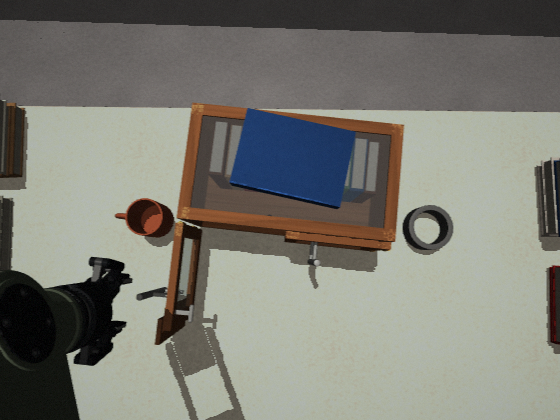

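play_rows(plan=[{"offset": [5,-25,0],"turn": [0,0,-7]},{"offset": [5,-25,0],"turn": [0,0,-7]},{"offset": [5,-25,0],"turn": [0,0,-7]},{"offset": [5,-25,0],"turn": [0,0,-7]},{"offset": [5,-25,0],"turn": [0,0,-7]},{"offset": [5,-25,0],"turn": [0,0,-7]},{"offset": [5,-25,0],"turn": [0,0,-7]},{"offset": [5,-25,0],"turn": [0,0,-7]},{"offset": [5,-25,0],"turn": [0,0,-7]},{"offset": [5,-25,0],"turn": [0,0,-7]},{"offset": [5,-25,0],"turn": [0,0,-7]},{"offset": [4.3,-25,0],"turn": [0,0,-7]}], jaw=1)

```text
time: 7.8
eef_pos: [0.609, -0.0663, 0.2872]
eef_rot: [-3.141, -0.013, 0.006]
force: [0.3, 0.1, 0.2]
width: 0.0853
```

play_rows(plan=[{"offset": [0,-6.5,0],"turn": [0,0,-6.5]},{"offset": [0,0,0],"turn": [0,0,0]},{"offset": [0,0,0],"turn": [0,0,0]},{"offset": [0,0,-20],"turn": [0,0,0]},{"offset": [0,0,-20],"turn": [0,0,0]},{"offset": [0,0,0],"turn": [0,0,0]},{"offset": [0,0,0],"turn": [0,0,0]}])

```text
time: 8.38
eef_pos: [0.6088, -0.0705, 0.2481]
eef_rot: [-3.138, 0.151, 0.005]
force: [-0.2, 0.2, 0.4]
width: 0.0854
```

```bash
python3 - <<'E'
from h import *
s=bot.read_state();print(s['eef_pos'],s['width'],s['force'],s['qpos'])
r=s['eef_rot'];print('jaw',np.degrees(2*np.arctan2(r[1],r[0]))-90)
grab('6')
E
```

```text
[ 0.60880783 -0.0704618   0.24813598] 0.08535372204405592 [-0.21095981  0.1962375   0.40437086] [-1.34075452e-01  3.72346034e-01  1.44224655e+00  1.69545786e-04
  1.33052090e+00  1.53271347e+00]
jaw 264.49770108084374
```

View pics/side6.png

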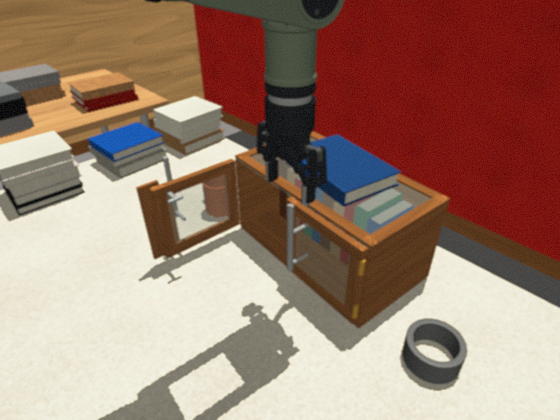

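play_rows(plan=[{"offset": [2,0,-20],"turn": [0,0,0]},{"offset": [0,0,-20],"turn": [0,0,0]},{"offset": [0,0,-13],"turn": [0,0,0]},{"offset": [0,0,0],"turn": [0,0,0]},{"offset": [0,0,0],"turn": [0,0,0]}])

```text
time: 8.9
eef_pos: [0.612, -0.0714, 0.1972]
eef_rot: [3.138, -0.154, 0.001]
force: [0.0, 0.6, 0.4]
width: 0.0851
```

play_rows(plan=[{"offset": [0,0,0],"turn": [0,0,0]},{"offset": [0,0,0],"turn": [0,0,0]},{"offset": [0,0,0],"turn": [0,0,0]},{"offset": [0,0,0],"turn": [0,0,0]},{"offset": [0,0,0],"turn": [0,0,0]},{"offset": [0,0,0],"turn": [0,0,0]},{"offset": [0,0,0],"turn": [0,0,0]},{"offset": [0,0,0],"turn": [0,0,0]}], jaw=0, newtons=50)

```text
time: 9.57
eef_pos: [0.6116, -0.0709, 0.1968]
eef_rot: [-3.137, 0.155, -0.0]
force: [-1.1, 3.3, 2.7]
width: 0.0109
```

play_rows(plan=[{"offset": [-7.2,-1.6,0],"turn": [0,0,3]},{"offset": [-7.1,-2.2,0],"turn": [0,0,3]},{"offset": [-7,-2.6,0],"turn": [0,0,3]},{"offset": [-6.8,-2.9,0],"turn": [0,0,3]},{"offset": [-6.7,-3.3,0],"turn": [0,0,3]},{"offset": [-6.5,-3.6,0],"turn": [0,0,3]},{"offset": [0,0,0],"turn": [0,0,0]}])

```text
time: 10.15
eef_pos: [0.5693, -0.0882, 0.1967]
eef_rot: [3.123, 0.338, -0.001]
force: [-0.8, 2.1, 2.9]
width: 0.0103
```

play_rows(plan=[{"offset": [-12.4,-8.3,0],"turn": [0,0,6]},{"offset": [-11.5,-9.5,0],"turn": [0,0,6]},{"offset": [-10.4,-10.7,0],"turn": [0,0,6]},{"offset": [-9.2,-11.7,0],"turn": [0,0,6]},{"offset": [-8,-12.6,0],"turn": [0,0,6]},{"offset": [-6.6,-13.4,0],"turn": [0,0,6]},{"offset": [-5.2,-14,0],"turn": [0,0,6]},{"offset": [-3.7,-14.4,0],"turn": [0,0,6]},{"offset": [-2.1,-14.7,0],"turn": [0,0,6]},{"offset": [0,0,0],"turn": [0,0,0]}])

```text
time: 10.98
eef_pos: [0.5016, -0.1996, 0.1967]
eef_rot: [2.628, 1.717, -0.0]
force: [0.0, -0.1, 2.5]
width: 0.0107
```

play_rows(plan=[{"offset": [-0.4,-7.4,0],"turn": [0,0,3]},{"offset": [-0.2,-7.4,0],"turn": [0,0,3]},{"offset": [0.4,-7.5,0],"turn": [0,0,3]},{"offset": [0.6,-7.4,0],"turn": [0,0,3]},{"offset": [1.1,-7.4,0],"turn": [0,0,3]},{"offset": [1.2,-6.2,0],"turn": [0,0,2.5]},{"offset": [0,0,0],"turn": [0,0,0]},{"offset": [0,0,0],"turn": [0,0,0]}])

```text
time: 11.65
eef_pos: [0.5046, -0.2404, 0.1967]
eef_rot: [2.34, 2.094, 0.001]
force: [1.4, 0.4, 3.7]
width: 0.0107
```

```bash
python3 - <<'E'
from h import *
s=bot.read_state();print(s['eef_pos'],s['width'],s['force'],s['moment'],s['qpos'])
grab('7')
E
```

```text
[ 0.50462459 -0.2403903   0.19671348] 0.010672952890413624 [1.35967999 0.41390051 3.73402612] [ 0.0630145  -0.09093585  0.07161401] [-4.65238573e-01  3.17990499e-01  1.65767219e+00  1.79433444e-04
  1.16453079e+00 -3.54450617e-01]
```

View pics/side7.png

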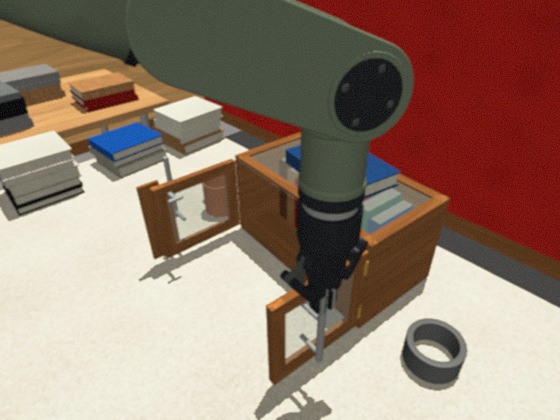

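View pics/top7.png

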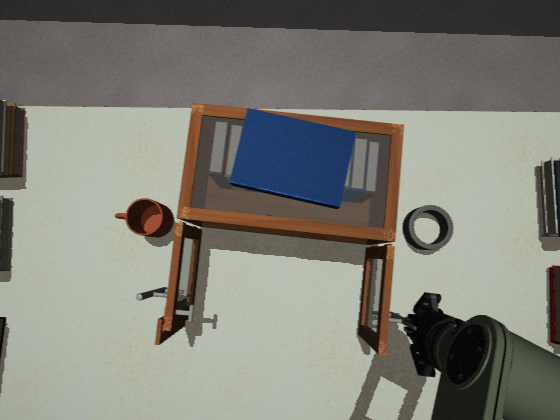

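Both leaves stand near square. Next: release, lift straight up, and back away.

play_rows(plan=[{"offset": [0,0,0],"turn": [0,0,0]},{"offset": [0,0,0],"turn": [0,0,0]},{"offset": [0,0,0],"turn": [0,0,0]},{"offset": [0,0,0],"turn": [0,0,0]},{"offset": [0,0,0],"turn": [0,0,0]},{"offset": [0,0,0],"turn": [0,0,0]}], jaw=0.7)

```text
time: 12.25
eef_pos: [0.5038, -0.2403, 0.1962]
eef_rot: [-2.338, -2.098, 0.0]
force: [0.6, 0.0, -0.5]
width: 0.0599
```

play_rows(plan=[{"offset": [0,0,10],"turn": [0,0,0]},{"offset": [0,0,20],"turn": [0,0,0]},{"offset": [0,0,30],"turn": [0,0,0]},{"offset": [0,0,30],"turn": [0,0,0]},{"offset": [-20,-20,10],"turn": [0,0,0]},{"offset": [-25,-25,0],"turn": [0,0,0]},{"offset": [-20,-25,0],"turn": [0,0,0]},{"offset": [0,0,0],"turn": [0,0,0]},{"offset": [0,0,0],"turn": [0,0,0]},{"offset": [0,0,0],"turn": [0,0,0]}])

```text
time: 13.08
eef_pos: [0.4392, -0.3102, 0.2968]
eef_rot: [2.338, 2.098, 0.001]
force: [1.0, -0.9, 0.9]
width: 0.06
```

```bash
python3 - <<'E'
from h import *
s=bot.read_state();print(s['time'],s['eef_pos'],s['width'],s['force'])
grab('8')
f=np.load('pics/top8.npz');W=pts('top',f['d']);z=W[...,2];p=f['p'].astype(int)
for lo,hi in((.12,.23),(-.28,-.15)):
    m=(p[...,0]>p[...,2]+40)&(abs(z-.198)<.006)&(W[...,0]<.62)&(W[...,1]>lo)&(W[...,1]<hi)
    P=W[m][:,:2]*1000
    v=cv2.fitLine(P.astype(np.float32),cv2.DIST_HUBER,0,.01,.01).ravel();print(len(P),v,np.degrees(np.arctan(v[1]/v[0])), cv2.minAreaRect(P.astype(np.float32)))
for t in '0','8':
    f=np.load(f'pics/top{t}.npz');W=pts('top',f['d']);p=f['p'].astype(int)
    b=(p[...,2]>p[...,0]+40)&(abs(W[...,2]-.236)<.008)&(W[...,0]>.6)&(abs(W[...,1])<.2);print('book',b.sum(),W[b].mean(0))
E
```

```text
13.0833 [ 0.43915175 -0.31024599  0.29683203] 0.0600333351597198 [ 0.97259214 -0.91059888  0.91485242]
636 [ 9.9546570e-01 -9.5120989e-02  5.5182019e+02  1.8948389e+02] -5.4582834 ((542.5360717773438, 191.33277893066406), (20.309022903442383, 154.85748291015625), 82.3969955444336)
749 [ 9.9419826e-01 -1.0756292e-01  5.3343140e+02 -1.9621483e+02] -6.1748476 ((534.4066772460938, -196.49148559570312), (14.972439765930176, 171.4226837158203), 83.76641845703125)
book 8524 [ 0.79618045 -0.02731539  0.23255584]
book 8509 [ 0.7962766  -0.02721777  0.23256956]
```

View pics/top8.png

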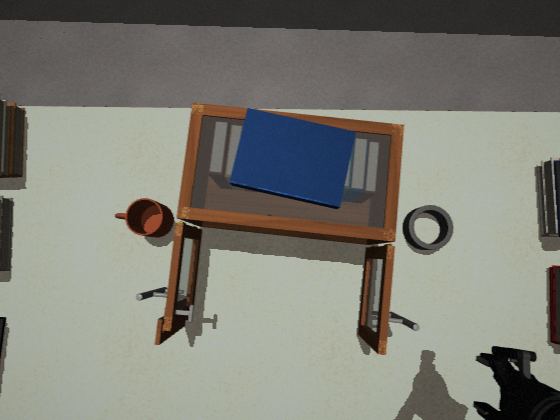

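View pics/side8.png

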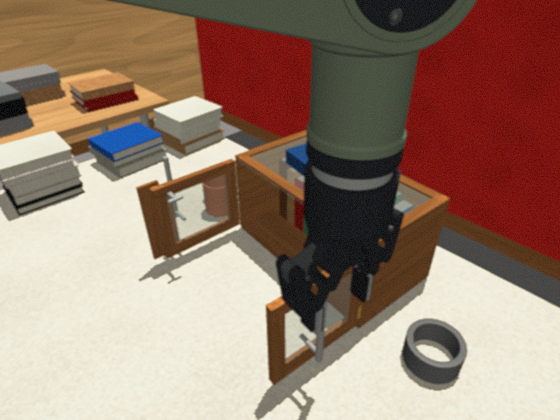

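Both leaves stand square: the latched one runs from (182,225) to (165,340) in the top view and the lapped one from (378,245) to (375,350). The book hasn't moved and the gripper is clear.

```bash
python3 -c "
from bench import bot
print(bot.close_job())"
```

```text
the job is handed in; nothing more can be done
None
```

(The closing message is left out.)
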